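# Set the slotted mode switch with the flat screwdriver

### The job

Take the wide flat screwdriver out of its stand and, with its blade in the slot, turn the switch on the square box a quarter turn clockwise (seen from above), as far as it goes. Then hang the screwdriver back upright in its stand and let go. Leave the switch on the round box as it is, and turn the switch with the tool, not with the fingers.

Things in the scene. Friction and masses are not known exactly. Their poses are not given: they have to be found in the camera images.
- driver_grip (a point): Centre of the black 24 x 24 mm, 60 mm high four-sided handle of the loose flat screwdriver (120 g), hanging upright, blade down, in its stand. Guard disc, 44 mm across, 5 thick: underside 38 mm below this point. Then a 9 mm shank and a steel blade 18 mm wide, 3.5 thick, its edge 100 mm below this point. z up the tool; x along the blade's width, y its thickness, each square to two handle faces.
- stand_hole (a point): Centre of the mouth of the hole in the fixed grey metal stand, level with its top, 75 mm above the bench. The hole, 30 mm wide, goes through the 64 x 64 mm, 6 mm thick top plate and is free below down to 4 mm above the bench. The screwdriver's guard disc rests on the plate, its handle centre then 38 mm above this point; it may hang turned any way.
- mode_slot (a point): Middle of the slot's floor in the switch on the square grey box (80 x 80 x 40 mm, fixed). The switch is a steel disc 44 mm across, slotted right across: slot 11 mm deep, 7 wide, flaring to 15 at its mouth; this point is 46 mm, the disc's top 57 mm above the bench. x along the slot (either way is alike), z up; turns with the switch. The blade has 11 degrees of play either way in the slot.
- mode_switch (a joint): Angle of the switch on the square box in rad, growing clockwise seen from above: starts at 0 to 0.1, stops at 1.62. It turns against light friction (0.04 N m) and stays where it is left; white marks on the box lie where an end of the slot points at 0 and at 1.57.
- round_slot (a point): Middle of the floor of the slot in a like switch on the round grey box (84 mm across, 40 mm high, fixed), not to be turned. The two boxes may change places. (At the right end of the bench, about 0.48 m ahead and 0.58 m right of the base, stands a tall screen on a foot: draw the arm in before swinging past it.)
- round_switch (a joint): Angle of the switch on the round box in rad, growing clockwise seen from above, starts between 0.5 and 1.1; to be left.

How it is judged:
By the outcome, as a careful person would: the job done as asked, in the order asked, and still so for the second after the job is handed in, with the robot touching nothing.
It also fails if it takes over 53 s, if anything falls off the work surface, if the arm or the gripper's body presses on something with over 40 N, if the wrist force passes 120 N, or if a joint passes its speed limit or range.

### The arm

A 7-joint arm with a two-finger parallel gripper is mounted at the origin on a cart in front of the work surface, level with it; the furniture and walls round the work are solid. World frame = base frame: x ahead of the robot, y to its left, z up, the work surface at z = 0. Lengths are in mm, angles in rad, forces in N, time in s.
With the tool pointing down it reaches from about 400 to 875 mm from the base axis. Payload 6.5 kg.
Tool frame: the origin (TCP) lies between the finger pads; the fingertips stand robot.tcp_to_tips ahead of it and the grasp point (between the pads) is the TCP (robot.tcp_to_tips is the distance from the TCP to the fingertips, in mm); z points along the fingers, y is the line along which they close (so a half turn about z gives the same grasp; the last joint's range is limited). The gripper opens to 88 mm and grips with 3 to 60 N. Pads are 18 mm wide; open, the fingers measure 123 mm over their backs; the gripper's body (75 mm by 187 mm) begins 45 mm behind the grasp point.
Start: joints at [-1.179, 0.536, -0.004, 1.538, 0.003, 1.067, -0.071], TCP at [287.278, 583.062, 257.716] pointing down, gripper open.
Joint ranges: [-2.7, 2.7], [-0.37, 2.16], [-1.27, 1.26], [0.24, 2.4], [-1.31, 4.45], [0.19, 1.91], [-2.76, 2.76]. Speed limits (rad/s): [2.39, 2.39, 3.14, 3.14, 3.14, 3.14, 3.14].

### API

Orientations are given as a unit quaternion [w, x, y, z].
In Python, from station import robot gives the robot as it stands.
- The arm moves only by the tool apply_moves, never from a script. Its argument "commands" is a list of rows, each a list of 5 numbers: the gripper command: -1 is shut, 1 is fully open, values between are in proportion, then the shift along the tool's x, y, z in cm, then the turn about the tool's z in rad. A call has 1 to 12 rows; each row is the pose to reach, as a shift and turn from the pose commanded when the call began, along the tool's axes at that moment; what a row does not reach only later rows make up. A row lasts 1/12 s, in which the tool goes at most 41.7 mm and 7.16 degrees, less where a joint would pass 70% of its speed; a pose out of reach is approached as far as the arm can. A call with a gripper value outside its range is refused whole. The fingers move at their own pace and stop on an object; the grip force is fixed at half the most. Time passes only in rows, so rows that repeat a pose let the fingers close. It gives the time, the measured TCP pose, the force, the opening and the grip force at its end, in the units of the state.
- robot.state(): the state, without advancing time (a new reading comes with each control period).
- robot.capture(name): name is "scene" or "side" or "wrist"; returns a dict with "frame" (384x512x3 uint8, red, green, blue), "fx", "fy", "cx", "cy" (pixels), "eye" and "rotation" of the camera in the world; the wrist camera has in their place "hand_eye" (4x4, takes a point from camera to tool coordinates, whose origin is the TCP and whose axes are the flange's). Camera axes: x right, y up, looking along -z (the intrinsics and any distortion apply to the point x, -y, -z); pixel columns grow to the right and rows downward; lengths in mm; the calibration is good to about 2 mm. A picture is of the moment at which its call begins: read the wrist's pose just before it. There is no depth.
- robot.finish_job(): hands the job in; it is judged then, once.
The state is a dict: "t": time; "joint_positions": joint angles; "qd": joint speeds; "joint_torque": joint torques, N m; "tcp_pos": TCP position; "orientation": TCP orientation; "force": force on the tool from outside, world axes, zero at the start; "ft_torque": the same for the moment, N m; "finger_gap": finger opening in mm; "grip_force": force on a finger pad.
Only numpy, scipy, OpenCV 4.12 (cv2) and the standard library are available. Lean on these libraries where they do the work, as an engineer would, in place of code of your own. Each camera call takes 0.05 s, during which the arm holds its last target. There are 200 camera calls.

## Working session

There is one attempt and no reset: what is moved stays moved. The work goes in short steps, Python scripts to look and compute and a tool call to move; the robot and the scene stay as the last step left them, time stands still between calls to the robot, and variables do not carry over. Pictures are saved under pics/ and viewed, at most 12 in all, crops included, and the job is handed in when it is done.

Besides the shell and the picture viewer there is one more tool, called after ">>>" in YAML: its name, and indented under it one key for each argument. apply_moves: Moves the arm, as the interface text tells. Its arguments: {"type":"object","properties":{"commands":{"type":"array","items":{"type":"array","items":{"type":"number"}}}},"required":["commands"]}

```bash
mkdir -p pics; ls
cat > h.py <<'E'
import numpy as np,cv2
from scipy.spatial.transform import Rotation as R
from station import robot
def Rq(q): return R.from_quat([q[1],q[2],q[3],q[0]]).as_matrix()
def cap(n):
    s=robot.state(); c=robot.capture(n)
    if n=="wrist":
        H=np.array(c["hand_eye"]);A=Rq(s["orientation"])
        c["eye"]=A@H[:3,3]+np.array(s["tcp_pos"]);c["rotation"]=A@H[:3,:3]
    else:
        c["eye"]=np.array(c["eye"]);r=np.array(c["rotation"]);c["rotation"]=r if r.shape==(3,3) else Rq(r)
    return c
def ray(c,u,v):
    d=np.array([(u-c["cx"])/c["fx"],-(v-c["cy"])/c["fy"],-1.0]);return c["rotation"]@d
def onz(c,u,v,z):
    d=ray(c,u,v);return c["eye"]+d*(z-c["eye"][2])/d[2]
def proj(c,p):
    q=c["rotation"].T@(np.array(p)-c["eye"]);return c["cx"]+c["fx"]*q[0]/-q[2],c["cy"]-c["fy"]*q[1]/-q[2]
def save(c,n): cv2.imwrite("pics/"+n+".png",c["frame"][:,:,::-1]); np.save("pics/"+n+".npy",{k:v for k,v in c.items()},allow_pickle=True)
def load(n): return np.load("pics/"+n+".npy",allow_pickle=True).item()
E
python3 - <<'E'
from h import *
print(robot.state(),robot.tcp_to_tips)
cs=[]
for n in("scene","side","wrist"):
    c=cap(n);save(c,n+"0");cs.append(c["frame"]);print(n,[k for k in c],c["eye"],c["rotation"].round(3).tolist(),c["fx"],c["cx"],c["cy"])
cv2.imwrite("pics/all0.png",np.hstack(cs[:2])[:,:,::-1])
E
```

```text
pics
{'t': 0.0, 'joint_positions': array([-1.17921803,  0.53717177, -0.00444444,  1.53882096,  0.00259353,
        1.06730081, -0.07121391]), 'qd': array([ 9.69980453e-04,  1.12656086e-03,  7.20548550e-04,  4.34078937e-05,
        2.00874735e-03, -1.45870645e-04,  1.64769135e-03]), 'joint_torque': array([-6.10914085e-04, -5.70975959e+01,  9.90493074e-01, -2.51605117e+01,
       -5.62971749e-02,  1.77403365e-02,  1.54754257e-04]), 'tcp_pos': array([287.03075671, 582.56670692, 256.85570087]), 'orientation': array([-1.35380105e-04,  2.26866589e-01,  9.73925476e-01, -8.36676662e-04]), 'force': array([-0.16643715, -0.11528937, -0.32116203]), 'ft_torque': array([ 0.03451468,  0.01707544, -0.04118479]), 'grip_force': 0.0, 'finger_gap': 88.12622369789624} 19.0
scene ['frame', 'fx', 'fy', 'cx', 'cy', 'eye', 'rotation'] [ 23.03954111 589.07166602 459.35046143] [[-0.799, 0.234, -0.554], [-0.601, -0.335, 0.725], [-0.016, 0.913, 0.408]] 354.6014411661042 255.4698469427519 193.59474576507816
side ['frame', 'fx', 'fy', 'cx', 'cy', 'eye', 'rotation'] [ -47.95004031 -831.65072047  862.24884773] [[0.815, 0.36, -0.453], [-0.579, 0.478, -0.661], [-0.021, 0.801, 0.599]] 462.9307705837952 257.64773088875677 187.1137260344489
wrist ['frame', 'fx', 'fy', 'cx', 'cy', 'hand_eye', 'eye', 'rotation'] [227.2012592  612.91523804 383.82232247] [[0.442, -0.865, -0.237], [0.897, 0.426, 0.119], [-0.002, -0.265, 0.964]] 332.823028942024 252.72851312987183 191.40027602980004
```

View pics/scene0.png

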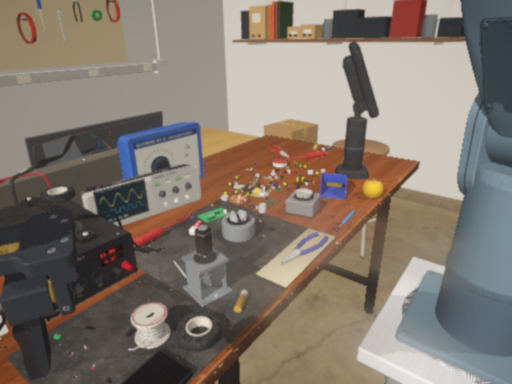

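View pics/side0.png

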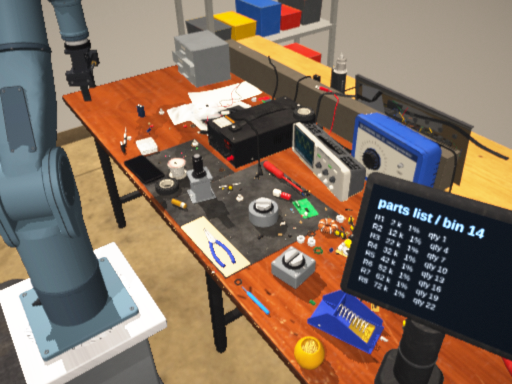

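The scene view shows the driver in its stand at about (205,265), with the handle at (203,240). The round box is at (239,225) and the square box at (303,200). In the side view these are the stand at (200,180), the round box at (264,208) and the square box at (294,260).

Run:
```python
from h import *
a,b=load("scene0"),load("side0")
for n,p,q,z in(("square",(304,195),(294,258),57),("round",(239,216),(264,204),57),("handletop",(202,226),(196,156),143),("standtop",(206,262),(201,183),75)):
    print(n,onz(a,*p,z).round(),onz(b,*q,z).round())
w=[]
for n,u,v in(("side0",197,172),("side0",292,260),("scene0",205,255),("scene0",303,200)):
    f=load(n)["frame"];w.append(cv2.resize(f[v-32:v+32,u-42:u+42],(400,300),interpolation=cv2.INTER_CUBIC))
cv2.imwrite("pics/crop0.png",np.vstack([np.hstack(w[:2]),np.hstack(w[2:])])[:,:,::-1])
```

```text
square [ 454. -194.   57.] [ 467. -228.   57.]
round [522.   4.  57.] [530. -17.  57.]
handletop [445. 199. 143.] [441. 190. 143.]
standtop [433. 208.  75.] [429. 152.  75.]
```

View pics/crop0.png

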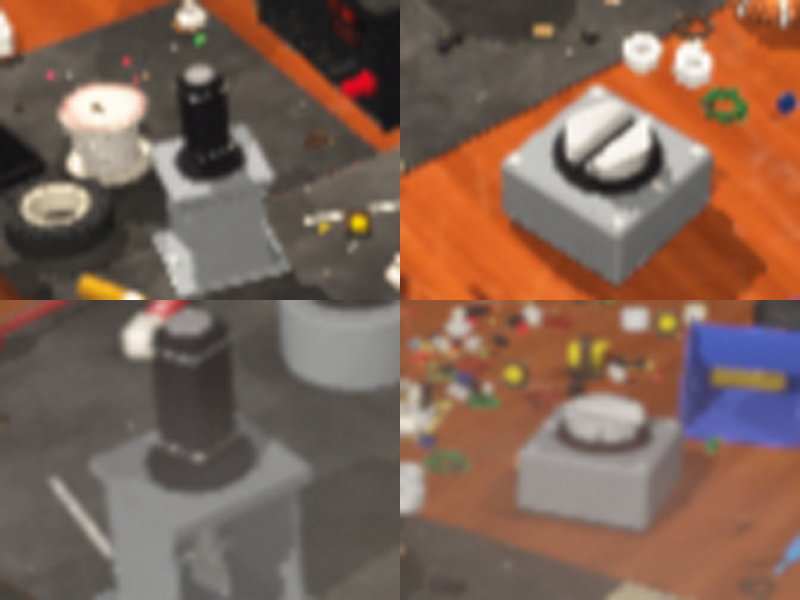

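The handle is near (443,195) and the square switch near (460,-215), and both views agree to 1–3 cm. I'll move above the stand.

>>> apply_moves:
  commands:
    - [1,-3,-2.7,-2,0]
    - [1,-6,-5.4,-4,0]
    - [1,-9,-8.1,-5,0]
    - [1,-12,-10.8,-5,0]
    - [1,-15,-13.5,-5,0]
    - [1,-18,-16.2,-5,0]
    - [1,-21,-18.9,-5,0]
    - [1,-24,-21.6,-5,0]
    - [1,-27,-24.3,-5,0]
    - [1,-30,-27,-5,0]
    - [1,-31,-28,-5,0]
    - [1,-31,-28,-5,0]

```text
t: 1.15
tcp_pos: [443.0, 190.3, 307.8]
orientation: [0.0, 0.23, 0.973, -0.001]
force: [0.6, -0.1, 0.1]
finger_gap: 88.1
grip_force: 0.0
```

Run:
```python
from h import *
s=robot.state();print(s["t"],s["tcp_pos"],s["orientation"],s["joint_positions"])
c=cap("wrist");save(c,"w1");print(c["eye"])
cv2.imwrite("pics/w1.png",cv2.resize(c["frame"],(800,600))[:,:,::-1])
```

```text
1.15 [442.97484102 190.28134102 307.75887487] [ 3.54656713e-04  2.30493258e-01  9.73073635e-01 -6.58301901e-04] [-0.64792697  0.18868265  0.16916977  1.92090199 -0.03503169  1.03523541
  0.64181595]
[383.20803821 221.03946327 434.55887773]
```

View pics/w1.png

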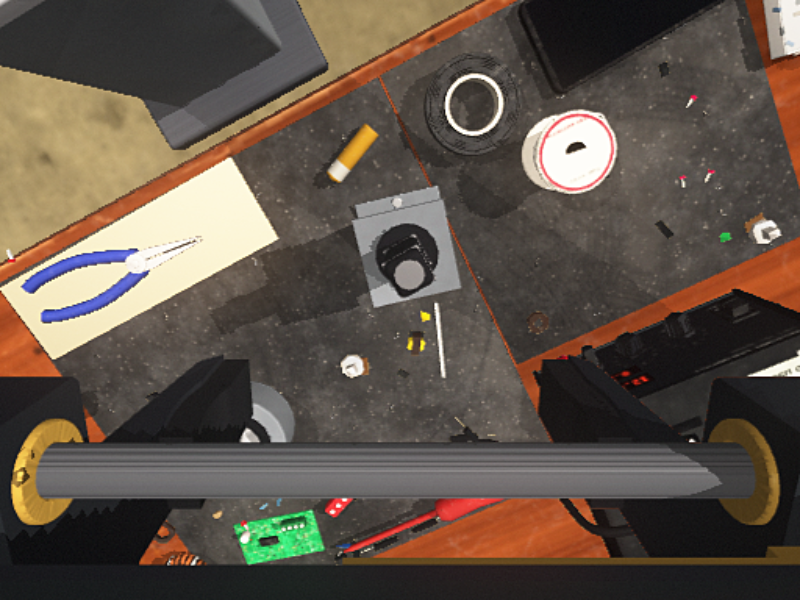

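The wrist view shows the handle top cap at about (409,275), or (262,176) in native pixels. The stand plate around it has corners near (356,216), (445,208), (462,287) and (370,305). I'll measure its position and take a brightened crop to get the handle's yaw.

Run:
```python
from h import *
c=load("w1");f=c["frame"]
print("top",onz(c,409*.64,275*.64,143).round(1),"disc",onz(c,407*.64,252*.64,80).round(1))
for u,v in((356,216),(445,208),(462,287),(370,305)):print(onz(c,u*.64,v*.64,75).round(1))
A=Rq(robot.state()["orientation"]);print(A.round(3).tolist())
g=f[115:200,215:310].astype(float);g=np.clip(255*(g/255)**.45,0,255).astype(np.uint8)
cv2.imwrite("pics/w1c.png",cv2.resize(g,(670,600),interpolation=cv2.INTER_CUBIC)[:,:,::-1])
```

```text
top [445.7 198.3 143. ] disc [444.  199.3  80. ]
[406.7 178.8  75. ]
[429.2 235.7  75. ]
[485.1 222.9  75. ]
[467.6 158.1  75. ]
[[-0.895, 0.446, -0.0], [0.446, 0.895, -0.0], [-0.0, -0.0, -1.0]]
```

View pics/w1c.png

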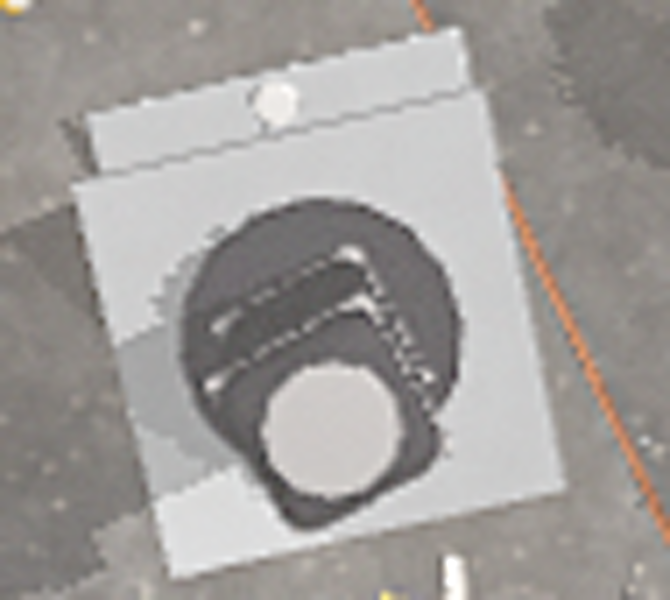

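Run:
```python
from h import *
c=load("w1");P=lambda u,v,z:onz(c,215+u*95/670,115+v*85/600,z)
for a,b,z in(((210,385),(360,300),137),((220,325),(350,252),113),((360,300),(430,375),137),((300,525),(435,455),143)):
    d=P(*b,z)-P(*a,z);print(np.degrees(np.arctan2(d[1],d[0])).round(1),np.linalg.norm(d).round(1))
print([P(*q,75).round(1) for q in((75,187),(485,90),(565,490),(172,578))])
print("disc",P(322,338,80))
```

```text
93.2 22.2
92.9 20.6
16.5 13.4
91.6 19.5
[array([408.8, 175. ,  75. ]), array([423.6, 237.2,  75. ]), array([485.6, 221.9,  75. ]), array([470.6, 159.8,  75. ])]
disc [445.68732085 198.70674579  80.        ]
```

Hole and handle centre is near (446,198.5), and a handle face lies along azimuth 3°, so I turn the tool by +1.06 and descend.

>>> apply_moves:
  commands:
    - [1,0.1,0.86,1,0.12]
    - [1,0.1,0.86,3,0.24]
    - [1,0.1,0.86,5,0.36]
    - [1,0.1,0.86,7,0.48]
    - [1,0.1,0.86,9,0.6]
    - [1,0.1,0.86,11,0.72]
    - [1,0.1,0.86,12,0.84]
    - [1,0.1,0.86,12.8,0.96]
    - [1,0.1,0.86,12.8,1.06]
    - [1,0.1,0.86,12.8,1.06]
    - [1,0.1,0.86,12.8,1.06]

```text
t: 2.12
tcp_pos: [443.9, 204.6, 179.5]
orientation: [-0.0, 0.686, 0.728, -0.0]
force: [0.1, -0.3, -0.1]
finger_gap: 88.3
grip_force: 0.0
```

Run:
```python
from h import *
s=robot.state();A=Rq(s["orientation"]);print(s["tcp_pos"],A.round(3).tolist(),s["joint_positions"].round(2))
print("err tool",(A.T@(np.array([445.9,198.5,113])-s["tcp_pos"])).round(1))
b=load("side0")
P=lambda u,v:onz(b,250+(u-400)/4.76,228+v/4.69,57)
d=P(645,122)-P(578,168);print("slot az",np.degrees(np.arctan2(d[1],d[0])),(P(645,122)+P(578,168))/2)
```

```text
[443.93172887 204.60062864 179.5326328 ] [[-0.059, 0.998, -0.0], [0.998, 0.059, 0.0], [0.0, -0.0, -1.0]] [-0.79  0.39  0.32  2.04 -0.18  0.74 -0.29]
err tool [-6.2  1.6 66.5]
slot az 6.284132425423409 [ 465.73986836 -230.95004085   57.        ]
```

>>> apply_moves:
  commands:
    - [1,-0.6,0.15,0,0.01]
    - [1,-0.6,0.15,2,0.01]
    - [1,-0.6,0.15,4,0.01]
    - [1,-0.6,0.15,5.5,0.01]
    - [1,-0.6,0.15,6.6,0.01]
    - [1,-0.6,0.15,6.6,0.01]
    - [1,-0.6,0.15,6.6,0.01]

```text
t: 2.7
tcp_pos: [446.4, 197.0, 113.8]
orientation: [-0.0, 0.692, 0.722, -0.0]
force: [0.4, -0.0, 0.1]
finger_gap: 88.2
grip_force: 0.0
```

>>> apply_moves:
  commands:
    - [0,0,0,0,0]
    - [-0.3,0,0,0,0]
    - [-0.5,0,0,0,0]
    - [-1,0,0,0,0]
    - [-1,0,0,0,0]
    - [-1,0,0,0,0]
    - [-1,0,0,0,0]
    - [-1,0,0,0,0]
    - [-1,0,0,0,0]
    - [-1,0,0,0,0]

```text
t: 3.53
tcp_pos: [446.2, 197.2, 113.7]
orientation: [-0.0, 0.692, 0.722, -0.0]
force: [0.4, -0.5, -0.7]
finger_gap: 24.4
grip_force: 29.0
```

The grip is firm (24.4 mm across the flats), so I lift straight up and look at the blade.

>>> apply_moves:
  commands:
    - [-1,0,0,-1,0]
    - [-1,0,0,-3,0]
    - [-1,0,0,-5.5,0]
    - [-1,0,0,-8,0]
    - [-1,0,0,-10.5,0]
    - [-1,0,0,-13,0]
    - [-1,0,0,-14,0]
    - [-1,0,0,-14,0]
    - [-1,0,0,-14,0]

```text
t: 4.28
tcp_pos: [446.1, 197.2, 253.5]
orientation: [-0.0, 0.692, 0.722, 0.0]
force: [0.7, 0.1, -1.4]
finger_gap: 23.9
grip_force: 30.0
```

Run:
```python
from h import *
s=robot.state();print(s["tcp_pos"],s["joint_positions"].round(2),s["force"])
w=[]
for n in("scene","side","wrist"):
    c=cap(n);save(c,n+"2");T=s["tcp_pos"]
    for dz in(0,-38,-100):print(n,dz,np.round(proj(c,T+[0,0,dz]),1),np.round(proj(c,T+[9,0,dz]),1),np.round(proj(c,T+[0,9,dz]),1))
    u,v=map(int,proj(c,T+[0,0,-75])); 
    if n!="wrist": g=c["frame"][v-30:v+30,u-20:u+20];w.append(cv2.resize(g,(266,400),interpolation=cv2.INTER_CUBIC))
    else: w.append(cv2.resize(c["frame"][:,56:],(266*2-0,400))[:,:266])
    print(n,u,v)
cv2.imwrite("pics/lift.png",np.hstack(w[:2])[:,:,::-1])
```

```text
[446.09520943 197.15281128 253.48750154] [-0.82  0.27  0.37  1.98 -0.12  0.91 -0.34] [ 0.70413734  0.08410444 -1.38252235]
scene 0 [197.3 168.6] [193.5 167.6] [193.4 170.1]
scene -38 [199.1 189.1] [195.4 188. ] [195.3 190.8]
scene -100 [201.9 220.5] [198.3 219.1] [198.3 222.4]
scene 200 208
side 0 [192.2 120.4] [195.  119.4] [190.6 119.1]
side -38 [193.6 132.5] [196.4 131.5] [192.  131.2]
side -100 [195.9 151.3] [198.6 150.3] [194.3 150. ]
side 194 143
wrist 0 [252.4 267.5] [273.9 268.3] [253.4 247.7]
wrist -38 [252.6 232.5] [269.6 233.2] [253.3 216.4]
wrist -100 [252.7 198.7] [265.5 199.3] [253.3 186.4]
wrist 252 210
```

View pics/lift.png

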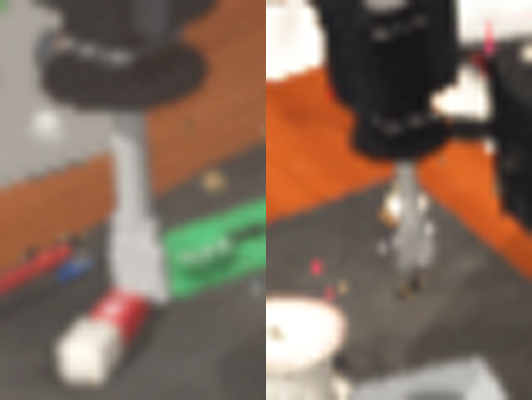

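The blade edge slopes down-right in the scene view and up-right in the side view. That means the blade's width lies along the tool y axis (azimuth about 3°), already close to the slot. Next I swing to the square box, stopping just past it so the wrist camera sees the switch.

>>> apply_moves:
  commands:
    - [-1,-3,0,0,0]
    - [-1,-7,0,0,0]
    - [-1,-11,0,0,0]
    - [-1,-15,0,0,0]
    - [-1,-19,0,0,0]
    - [-1,-23,0,0,0]
    - [-1,-27,0,0,0]
    - [-1,-31,0,0,0]
    - [-1,-35,0,0,0]
    - [-1,-38,0,0,0]
    - [-1,-40,0,0,0]
    - [-1,-40,0,0,0]

```text
t: 5.43
tcp_pos: [462.2, -207.5, 252.8]
orientation: [0.0, 0.694, 0.72, -0.002]
force: [0.0, 0.7, -1.6]
finger_gap: 23.7
grip_force: 30.0
```

>>> apply_moves:
  commands:
    - [-1,-2,0,0,0]
    - [-1,-5,0,0,0]
    - [-1,-7.5,0,0,0]
    - [-1,-8.5,0,0,0]
    - [-1,-8.5,0,0,0]
    - [-1,-8.5,0,0,0]
    - [-1,-8.5,0,0,0]

```text
t: 6.02
tcp_pos: [467.4, -285.3, 253.0]
orientation: [-0.001, 0.691, 0.723, 0.0]
force: [0.8, 0.0, -0.9]
finger_gap: 23.4
grip_force: 30.0
```

Run:
```python
from h import *
s=robot.state();print(s["t"],s["tcp_pos"],s["joint_positions"].round(2))
c=cap("wrist");save(c,"w3");print(proj(c,[465,-225,57]),proj(c,s["tcp_pos"]-[0,0,100]))
cv2.imwrite("pics/w3.png",cv2.resize(c["frame"],(800,600),interpolation=cv2.INTER_CUBIC)[:,:,::-1])
```

```text
6.0167 [ 467.3500401  -285.28900327  253.04599929] [ 0.02  0.41  0.58  1.84 -0.27  0.97  0.76]
(np.float64(252.2335793528723), np.float64(108.71454718705212)) (np.float64(251.5487174327622), np.float64(199.21239493191683))
```

View pics/w3.png

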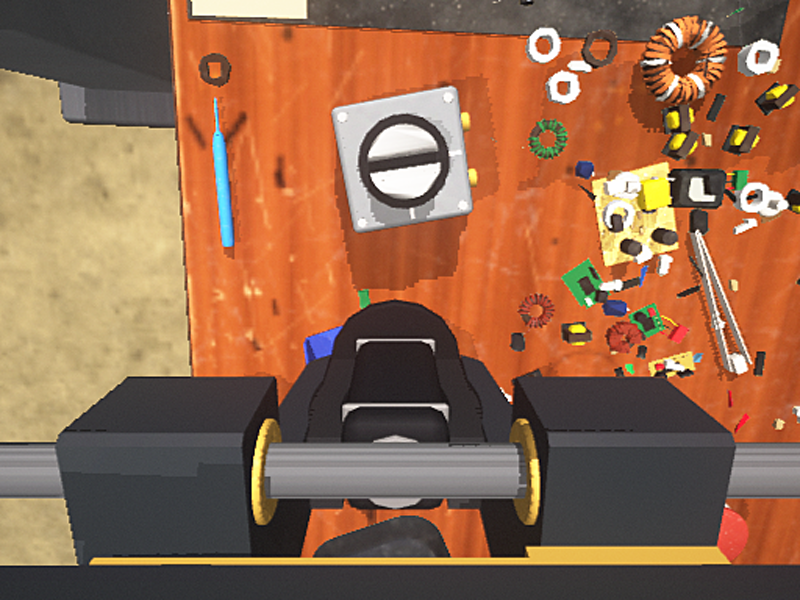

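The wrist view shows the switch disc centred near (404,160) and its slot running from (360,168) to (447,155). The white 0 mark is at (455,153) and the quarter-turn mark at (412,212). I'll fit the disc and slot.

Run:
```python
from h import *
c=load("w3");f=c["frame"];s=robot.state();A=Rq(s["orientation"])
g=f[60:150,205:310];gray=g.max(2).astype(int)
dk=(gray<70).astype(np.uint8)
n,l,st,ce=cv2.connectedComponentsWithStats(dk)
i=1+np.argmax(st[1:,4]);print(st[i],ce[i])
cn=max(cv2.findContours((l==i).astype(np.uint8),0,2)[0],key=cv2.contourArea)
e=cv2.fitEllipse(cn);print("ring ellipse",e)
cx,cy=e[0];C=onz(c,cx+205,cy+60,47);C2=onz(c,cx+205,cy+60,57);print("ctr if ring z=40..",onz(c,cx+205,cy+60,40).round(1),C.round(1),C2.round(1))
# steel halves: bright comps inside ring
m=np.zeros_like(dk);cv2.ellipse(m,(e[0],(e[1][0]*.98,e[1][1]*.98),e[2]),1,-1)
br=((gray>110)&(m>0)).astype(np.uint8)
n,l,st,ce=cv2.connectedComponentsWithStats(br)
o=np.argsort(-st[1:,4])[:2]+1
for j in o:print(st[j],ce[j])
pts=np.argwhere(np.isin(l,o))[:,::-1].astype(np.float32)
e2=cv2.fitEllipse(cv2.convexHull(pts));print("steel",e2);C=onz(c,e2[0][0]+205,e2[0][1]+60,57);print("centre57",C.round(1))
h=[P for P in(onz(c,ce[j][0]+205,ce[j][1]+60,57) for j in o)]
d=h[1]-h[0];print("halves mid",((h[0]+h[1])/2).round(1),"slot az",np.degrees(np.arctan2(d[1],d[0]))%180-90)
# slot dark pixels PCA within inner disc
ys,xs=np.where((gray<100)&(m>0));r=np.hypot(xs-e2[0][0],ys-e2[0][1]);k=r<.8*min(e2[1])/2
W=np.array([onz(c,x+205,y+60,50)[:2] for x,y in zip(xs[k],ys[k])]);u,sv,vt=np.linalg.svd(W-W.mean(0),full_matrices=False);print("slot pca",W.mean(0).round(1),np.degrees(np.arctan(vt[0,1]/vt[0,0])),sv)
a,b=onz(c,455*.64,153*.64,40),onz(c,412*.64,212*.64,40);
for q in(a,b):print("mark az",np.degrees(np.arctan2(*(q-C)[[1,0]])))
print("tooly az",np.degrees(np.arctan2(A[1,1],A[0,1])),"blade yaw; shift tool",(A.T@(C-s["tcp_pos"])).round(1))
```

```text
[ 30  13  52  60 746] [56.94504021 47.31367292]
ring ellipse ((54.78131866455078, 42.30379104614258), (48.47994613647461, 57.0190544128418), 177.385986328125)
ctr if ring z=40.. [ 472.2 -218.9   40. ] [ 472.  -218.9   47. ] [ 471.8 -218.9   57. ]
[ 31  19  45  24 733] [51.69986357 30.75716235]
[ 32  44  45  23 699] [55.20600858 55.1702432 ]
steel ((53.457069396972656, 42.8564567565918), (46.178932189941406, 48.5876350402832), 179.14932250976562)
centre57 [ 470.6 -219.4   57. ]
halves mid [ 470.6 -219.6   57. ] slot az 11.281589609038718
slot pca [ 470.8 -219.7] 11.292349252943389 [163.19839179  31.67778349]
mark az 10.623231883866255
mark az -77.36679053646554
tooly az 2.5986347632982256 blade yaw; shift tool [ 65.4   6.2 196.4]
```

Switch centre is about (470.7,-219.5) with the slot at azimuth 11.3°, level with the 0 mark at 10.6°. The blade is at about 2.7°, so I turn −0.15 and come down to just above the mouth.

>>> apply_moves:
  commands:
    - [-1,2,0.3,0,-0.08]
    - [-1,5,0.6,0,-0.15]
    - [-1,6.4,0.62,1,-0.15]
    - [-1,6.4,0.62,3,-0.15]
    - [-1,6.4,0.62,5,-0.15]
    - [-1,6.4,0.62,7,-0.15]
    - [-1,6.4,0.62,8,-0.15]
    - [-1,6.4,0.62,8.5,-0.15]
    - [-1,6.4,0.62,8.5,-0.15]
    - [-1,6.4,0.62,8.5,-0.15]

```text
t: 6.9
tcp_pos: [471.1, -223.1, 169.3]
orientation: [0.0, 0.636, 0.772, 0.0]
force: [-0.1, 0.0, -0.2]
finger_gap: 23.9
grip_force: 30.0
```

Run:
```python
from h import *
s=robot.state();A=Rq(s["orientation"]);print(s["t"],s["tcp_pos"],s["force"],s["joint_positions"].round(2),"y az",np.degrees(np.arctan2(A[1,1],A[0,1])))
C=np.array([470.7,-219.5,46]);print("shift",(A.T@(C-s["tcp_pos"])).round(1))
w=[]
for n in("scene","side","wrist"):
    c=cap(n);save(c,n+"4")
    u,v=map(int,proj(c,C+[0,0,20])); print(n,u,v)
    k=(40,30) if n!="wrist" else (120,90)
    w.append(cv2.resize(c["frame"][max(v-k[1],0):v+k[1],u-k[0]:u+k[0]],(400,300),interpolation=cv2.INTER_CUBIC))
w.append(w[2]*0)
cv2.imwrite("pics/m4.png",np.vstack([np.hstack(w[:2]),np.hstack(w[2:])])[:,:,::-1])
```

```text
6.9 [ 471.07215766 -223.12128781  169.33679504] [-0.11017691  0.01455159 -0.1544654 ] [-0.02  0.48  0.48  1.97 -0.31  0.76  0.84] y az 11.077019474359185
shift [  3.7   0.2 123.3]
scene 303 187
side 293 252
wrist 251 191
```

View pics/m4.png

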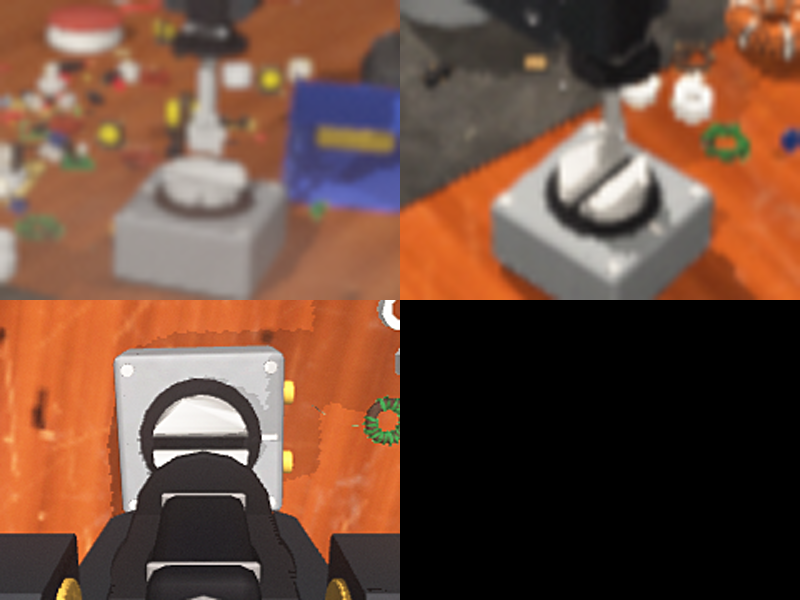

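The slot is horizontal in the wrist crop at about (203,443), so it is parallel to the blade. I'll check the remaining lateral offset from this close view.

Run:
```python
from h import *
c=load("wrist4");s=robot.state();A=Rq(s["orientation"]);col=c["frame"].max(2)[140:215,:].astype(int)
for u in(235,245,255,265):print(u,[(140+i,x) for i,x in enumerate(col[:,u]) if 35<i<62])
for v in(184,186,188,190):print(v,[(A.T@(onz(c,252,v,z)-s["tcp_pos"]))[0].round(1) for z in(57,52,46)])
```

```text
235 [(176, np.int64(250)), (177, np.int64(248)), (178, np.int64(247)), (179, np.int64(248)), (180, np.int64(241)), (181, np.int64(201)), (182, np.int64(130)), (183, np.int64(71)), (184, np.int64(55)), (185, np.int64(60)), (186, np.int64(56)), (187, np.int64(56)), (188, np.int64(53)), (189, np.int64(46)), (190, np.int64(71)), (191, np.int64(208)), (192, np.int64(255)), (193, np.int64(251)), (194, np.int64(255)), (195, np.int64(215)), (196, np.int64(24)), (197, np.int64(56)), (198, np.int64(61)), (199, np.int64(57)), (200, np.int64(58)), (201, np.int64(59))]
245 [(176, np.int64(247)), (177, np.int64(243)), (178, np.int64(244)), (179, np.int64(248)), (180, np.int64(236)), (181, np.int64(150)), (182, np.int64(133)), (183, np.int64(72)), (184, np.int64(50)), (185, np.int64(55)), (186, np.int64(58)), (187, np.int64(56)), (188, np.int64(51)), (189, np.int64(44)), (190, np.int64(88)), (191, np.int64(220)), (192, np.int64(255)), (193, np.int64(35)), (194, np.int64(46)), (195, np.int64(61)), (196, np.int64(65)), (197, np.int64(56)), (198, np.int64(60)), (199, np.int64(58)), (200, np.int64(57))
[... 666 characters left out ...]
4(237)), (180, np.int64(207)), (181, np.int64(175)), (182, np.int64(109)), (183, np.int64(73)), (184, np.int64(48)), (185, np.int64(56)), (186, np.int64(60)), (187, np.int64(58)), (188, np.int64(54)), (189, np.int64(51)), (190, np.int64(90)), (191, np.int64(218)), (192, np.int64(255)), (193, np.int64(255)), (194, np.int64(21)), (195, np.int64(48)), (196, np.int64(63)), (197, np.int64(62)), (198, np.int64(61)), (199, np.int64(60)), (200, np.int64(57)), (201, np.int64(60))]
184 [np.float64(7.7), np.float64(6.4), np.float64(4.9)]
186 [np.float64(6.1), np.float64(4.9), np.float64(3.3)]
188 [np.float64(4.6), np.float64(3.3), np.float64(1.7)]
190 [np.float64(3.1), np.float64(1.7), np.float64(0.1)]
```

>>> apply_moves:
  commands:
    - [-1,0.25,0,0,0]
    - [-1,0.25,0,0,0]
    - [-1,0.25,0,0.5,0]
    - [-1,0.25,0,1,0]
    - [-1,0.25,0,1.4,0]
    - [-1,0.25,0,1.6,0]
    - [-1,0.25,0,1.6,0]

```text
t: 7.63
tcp_pos: [469.7, -220.6, 152.0]
orientation: [-0.001, 0.636, 0.772, -0.0]
force: [0.1, -0.6, -0.7]
finger_gap: 23.7
grip_force: 30.0
```

>>> apply_moves:
  commands:
    - [-1,0,0,0.15,0]
    - [-1,0,0,0.3,0]
    - [-1,0,0,0.42,0]
    - [-1,0,0,0.42,0]

```text
t: 7.97
tcp_pos: [470.1, -220.7, 148.4]
orientation: [-0.0, 0.636, 0.772, -0.0]
force: [-0.4, 0.7, -0.1]
finger_gap: 23.7
grip_force: 30.0
```

The blade is in the slot with no contact force. I'll turn clockwise.

>>> apply_moves:
  commands:
    - [-1,0,0,0,0.08]
    - [-1,0,0,0,0.18]
    - [-1,0,0,0,0.28]
    - [-1,0,0,0,0.38]
    - [-1,0,0,0,0.48]
    - [-1,0,0,0,0.58]
    - [-1,0,0,0,0.68]
    - [-1,0,0,0,0.78]
    - [-1,0,0,0,0.88]
    - [-1,0,0,0,0.98]
    - [-1,0,0,0,1.08]
    - [-1,0,0,0,1.08]

```text
t: 8.97
tcp_pos: [469.8, -221.0, 148.5]
orientation: [0.0, 0.943, 0.334, -0.001]
force: [-0.5, -0.9, 0.3]
finger_gap: 23.8
grip_force: 30.0
```

>>> apply_moves:
  commands:
    - [-1,0,0,0,0.08]
    - [-1,0,0,0,0.16]
    - [-1,0,0,0,0.24]
    - [-1,0,0,0,0.32]
    - [-1,0,0,0,0.4]
    - [-1,0,0,0,0.48]
    - [-1,0,0,0,0.54]
    - [-1,0,0,0,0.6]
    - [-1,0,0,0,0.64]
    - [-1,0,0,0,0.64]

```text
t: 9.8
tcp_pos: [469.4, -220.9, 148.4]
orientation: [-0.0, 1.0, 0.023, -0.001]
force: [-2.9, -0.8, 0.7]
finger_gap: 23.9
grip_force: 30.0
```

Run:
```python
from h import *
s=robot.state();A=Rq(s["orientation"]);print(s["t"],s["tcp_pos"],s["force"],s["ft_torque"],s["joint_positions"].round(2),"y az",np.degrees(np.arctan2(A[1,1],A[0,1])),s["finger_gap"])
```

```text
9.8 [ 469.44791948 -220.85095303  148.40303601] [-2.88714186 -0.78303789  0.67161195] [-0.09610729  0.90594736  0.00338924] [-0.32  0.66  0.91  2.   -0.71  0.83 -0.53] y az -87.40343627495514 23.864113489928144
```

>>> apply_moves:
  commands:
    - [-1,0,0,0,0.05]
    - [-1,0,0,0,0.1]
    - [-1,0,0,0,0.14]
    - [-1,0,0,0,0.14]
    - [-1,0,0,0,0.14]

```text
t: 10.22
tcp_pos: [469.4, -220.8, 148.4]
orientation: [-0.0, 0.999, -0.046, -0.001]
force: [-4.1, -0.4, 1.1]
finger_gap: 23.6
grip_force: 30.0
```

Run:
```python
from h import *
s=robot.state();A=Rq(s["orientation"]);print(s["t"],s["tcp_pos"],s["force"],s["ft_torque"],"y az",np.degrees(np.arctan2(A[1,1],A[0,1])),s["finger_gap"])
```

```text
10.2167 [ 469.43541705 -220.80721008  148.38798014] [-4.12471112 -0.37805351  1.14498302] [-0.18684483  1.3634405   0.14231161] y az -95.31814614908376 23.560604221958208
```

>>> apply_moves:
  commands:
    - [-1,0,0,0,0.03]
    - [-1,0,0,0,0.05]
    - [-1,0,0,0,0.05]

```text
t: 10.47
tcp_pos: [469.5, -220.8, 148.4]
orientation: [-0.0, 0.997, -0.073, -0.001]
force: [-4.7, 0.1, 2.3]
finger_gap: 23.8
grip_force: 30.0
```

Run:
```python
from h import *
s=robot.state();A=Rq(s["orientation"]);print(s["t"],s["tcp_pos"],s["force"],s["ft_torque"],"y az",np.degrees(np.arctan2(A[1,1],A[0,1])),s["finger_gap"])
```

```text
10.4667 [ 469.5087309  -220.78296121  148.41166275] [-4.71511655  0.10037305  2.26199585] [-0.0946872   1.64499527  0.18266586] y az -98.42127323989664 23.811551930468344
```

The moment climbs to 0.18 N m, so the switch is at its stop. I'll back off within the play and lift out.

>>> apply_moves:
  commands:
    - [-1,0,0,0,-0.08]
    - [-1,0,0,0,-0.15]
    - [-1,0,0,0,-0.17]
    - [-1,0,0,-0.5,-0.17]
    - [-1,0,0,-1.5,-0.17]
    - [-1,0,0,-3,-0.17]
    - [-1,0,0,-5,-0.17]
    - [-1,0,0,-7.5,-0.17]
    - [-1,0,0,-10,-0.17]
    - [-1,0,0,-10.5,-0.17]
    - [-1,0,0,-10.5,-0.17]

```text
t: 11.38
tcp_pos: [472.1, -221.0, 255.8]
orientation: [0.0, 1.0, 0.012, 0.003]
force: [-0.2, 0.6, -1.0]
finger_gap: 23.7
grip_force: 30.0
```

Run:
```python
from h import *
s=robot.state();A=Rq(s["orientation"]);print(s["t"],s["tcp_pos"],s["joint_positions"].round(2),"y az",np.degrees(np.arctan2(A[1,1],A[0,1])),s["finger_gap"])
a=np.degrees(np.arctan2(A[1,0],A[0,0]));print("x az",a)
c=cap("side");save(c,"side5");C=np.array([470.7,-219.5,57]);u,v=map(int,proj(c,C))
d=cap("wrist");save(d,"wrist5");print(proj(d,C))
g=cv2.resize(c["frame"][v-30:v+30,u-40:u+40],(400,300),interpolation=cv2.INTER_CUBIC)
cv2.imwrite("pics/m5.png",np.hstack([g,cv2.resize(d["frame"],(400,300))])[:,:,::-1])
```

```text
11.3833 [ 472.08899818 -221.00338741  255.79031363] [-0.45  0.52  1.08  1.92 -0.54  1.02 -0.67] y az -88.64915484226042 23.744994630306802
x az 1.3511110670223854
(np.float64(251.7537709760445), np.float64(173.05743014521886))
```

View pics/m5.png

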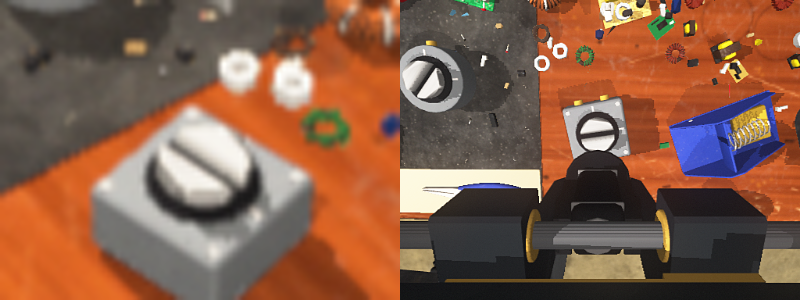

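Both views show the slot turned to the second mark. In the wrist view the disc is at native (253,166) with a slight up-right tilt. I'll quantify that and compute the return shift.

Run:
```python
from h import *
d=load("wrist5");f=d["frame"].max(2).astype(int);c0=proj(d,[470.7,-219.5,57])
def az(z=50,r=13):
    W=[]
    for v in range(140,185):
        for u in range(225,285):
            p=onz(d,u,v,57)
            if np.hypot(*(p[:2]-C))<r and f[v,u]<100: W.append(onz(d,u,v,z)[:2])
    W=np.array(W);u,s,vt=np.linalg.svd(W-W.mean(0),full_matrices=False);print(len(W),W.mean(0).round(1),np.degrees(np.arctan(vt[0,1]/vt[0,0])),s.round())
for C in(np.array([470.7,-219.5]),onz(d,253,166,57)[:2]):
    print(C)
    for r in(11,14,17):az(r=r)
g=f[150:190,230:275];print(onz(d,253,166,57))
s=robot.state();A=Rq(s["orientation"]);print((A.T@(np.array([446.2,197.2,255])-s["tcp_pos"])).round(1))
```

```text
[ 470.7 -219.5]
133 [ 470.5 -219.2] -80.10067162239504 [74. 21.]
169 [ 470.5 -219.2] -80.45388601299543 [106.  23.]
207 [ 470.5 -219.2] -80.26345231196345 [144.  26.]
[ 477.85009352 -220.56711114]
114 [ 471.1 -221.4] -80.40646506050206 [60. 19.]
155 [ 471.1 -221.6] -80.51516709766882 [94. 22.]
224 [ 473.7 -221.6] -65.14188155102886 [138. 105.]
[ 477.85009352 -220.56711114   57.        ]
[ -14.3 -417.8   -1.5]
```

The slot has turned from 11.3° to −80.4°, about 1.6 rad, so the switch is at its stop. I'm returning to above the stand with the original yaw restored.

>>> apply_moves:
  commands:
    - [-1,-0.1,-2,0,-0.06]
    - [-1,-0.2,-5,0,-0.16]
    - [-1,-0.4,-8.5,0,-0.28]
    - [-1,-0.5,-12,0,-0.4]
    - [-1,-0.7,-15.5,0,-0.52]
    - [-1,-0.8,-19,0,-0.64]
    - [-1,-0.9,-22.5,0,-0.76]
    - [-1,-1,-26,0,-0.88]
    - [-1,-1.1,-29.5,0,-1]
    - [-1,-1.2,-33,0,-1.12]
    - [-1,-1.3,-36,0,-1.24]
    - [-1,-1.3,-38,0,-1.3]

```text
t: 12.48
tcp_pos: [446.8, 162.2, 252.5]
orientation: [-0.001, 0.786, 0.618, -0.001]
force: [-0.2, -0.2, -1.4]
finger_gap: 23.8
grip_force: 30.0
```

Run:
```python
from h import *
s=robot.state();A=Rq(s["orientation"]);print(s["t"],s["tcp_pos"],s["joint_positions"].round(2),np.degrees(np.arctan2(A[1,1],A[0,1])))
print((A.T@(np.array([446.2,197.2,255])-s["tcp_pos"])).round(1),(np.degrees(np.arctan2(A[1,1],A[0,1]))-2.5)*np.pi/180)
```

```text
12.4833 [446.77001651 162.22936793 252.48380297] [-1.1   0.31  0.8   2.02 -0.28  0.92 -0.39] -13.651876891100818
[33.8 -8.8 -2.5] -0.2819034321264949
```

>>> apply_moves:
  commands:
    - [-1,1.5,-0.4,0,-0.1]
    - [-1,3,-0.8,0,-0.2]
    - [-1,3.4,-0.9,0,-0.28]
    - [-1,3.4,-0.9,0,-0.28]
    - [-1,3.4,-0.9,0,-0.28]

```text
t: 12.9
tcp_pos: [447.5, 193.2, 252.9]
orientation: [-0.0, 0.697, 0.717, -0.001]
force: [0.3, -0.8, -1.2]
finger_gap: 23.8
grip_force: 30.0
```

Run:
```python
from h import *
s=robot.state();A=Rq(s["orientation"]);print(s["t"],s["tcp_pos"],s["joint_positions"].round(2),np.degrees(np.arctan2(A[1,1],A[0,1])))
T=s["tcp_pos"];print("err",(A.T@(np.array([446.2,197.2,113.7])-T)).round(1))
w=[]
for n in("scene","side"):
    c=cap(n);save(c,n+"6");u,v=map(int,proj(c,T+[0,0,-75]));o=load(n+"2")
    for q in(c,o):w.append(cv2.resize(q["frame"][v-30:v+30,u-20:u+20],(200,300),interpolation=cv2.INTER_CUBIC))
cv2.imwrite("pics/m6.png",np.hstack(w)[:,:,::-1])
```

```text
12.9 [447.51204149 193.21541146 252.87408132] [-1.09  0.32  0.72  1.99 -0.26  0.92 -0.21] 1.667728738866876
err [  4.2  -1.  139.2]
```

View pics/m6.png

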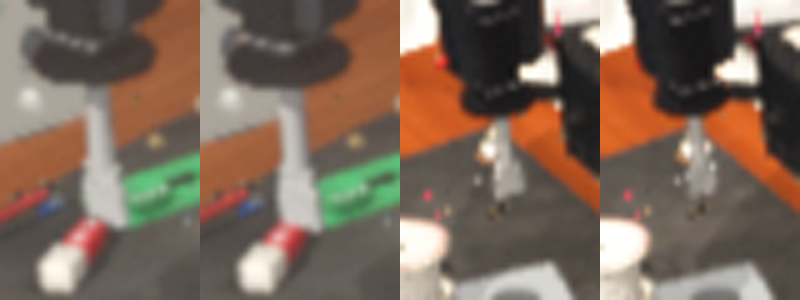

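The pictures before and after match, so the tool still sits straight in the grip, and the offset is only the 4 mm still to correct. I'll correct that and lower to just above the plate.

>>> apply_moves:
  commands:
    - [-1,0.42,-0.1,1,-0.01]
    - [-1,0.42,-0.1,3,-0.01]
    - [-1,0.42,-0.1,5,-0.01]
    - [-1,0.42,-0.1,6.5,-0.01]
    - [-1,0.42,-0.1,6.8,-0.01]
    - [-1,0.42,-0.1,6.8,-0.01]
    - [-1,0.42,-0.1,6.8,-0.01]
    - [-1,0.42,-0.1,6.8,-0.01]

```text
t: 13.67
tcp_pos: [447.2, 198.3, 186.3]
orientation: [0.0, 0.692, 0.722, 0.001]
force: [-0.3, 0.1, -0.5]
finger_gap: 23.7
grip_force: 30.0
```

>>> apply_moves:
  commands:
    - [-1,-0.1,-0.1,0,0]
    - [-1,-0.1,-0.1,0,0]
    - [-1,-0.1,-0.1,1.2,0]
    - [-1,-0.1,-0.1,2.4,0]
    - [-1,-0.1,-0.1,3.6,0]
    - [-1,-0.1,-0.1,4.8,0]
    - [-1,-0.1,-0.1,6,0]
    - [-1,-0.1,-0.1,6.8,0]
    - [-1,-0.1,-0.1,6.9,0]
    - [-1,-0.1,-0.1,6.9,0]

```text
t: 14.5
tcp_pos: [445.4, 196.8, 116.0]
orientation: [-0.0, 0.692, 0.722, -0.001]
force: [0.1, 0.6, -0.2]
finger_gap: 23.7
grip_force: 30.0
```

>>> apply_moves:
  commands:
    - [-1,0,0.05,0.1,0]
    - [-1,0,0.05,0.2,0]
    - [-1,0,0.05,0.24,0]
    - [-1,0,0.05,0.24,0]

```text
t: 14.83
tcp_pos: [446.3, 197.3, 114.4]
orientation: [0.0, 0.692, 0.722, 0.0]
force: [0.6, 0.4, -0.4]
finger_gap: 24.2
grip_force: 30.0
```

>>> apply_moves:
  commands:
    - [-1,0,0,0.06,0]
    - [-1,0,0,0.06,0]
    - [-0.4,0,0,0.06,0]
    - [-0.2,0,0,0.06,0]
    - [0.2,0,0,0.06,0]
    - [0.6,0,0,0.06,0]
    - [1,0,0,0.06,0]
    - [1,0,0,0.06,0]
    - [1,0,0,0.06,0]
    - [1,0,0,0.06,0]
    - [1,0,0,0.06,0]

```text
t: 15.75
tcp_pos: [446.1, 197.1, 113.5]
orientation: [0.0, 0.692, 0.722, -0.0]
force: [-0.2, 0.4, 0.3]
finger_gap: 77.4
grip_force: 0.0
```

>>> apply_moves:
  commands:
    - [1,0,0,-1,0]
    - [1,0,0,-3,0]
    - [1,0,0,-5.5,0]
    - [1,0,0,-8.5,0]
    - [1,0,0,-11.5,0]
    - [1,0,0,-14.5,0]
    - [1,0,0,-17,0]
    - [1,0,0,-18,0]
    - [1,0,0,-18,0]

```text
t: 16.5
tcp_pos: [447.2, 197.6, 295.9]
orientation: [0.0, 0.692, 0.722, 0.002]
force: [0.2, 0.1, -0.1]
finger_gap: 88.2
grip_force: 0.0
```

Run:
```python
from h import *
s=robot.state();print(s["t"],s["tcp_pos"],s["force"])
w=[]
for n in("scene","side"):
    c=cap(n);save(c,n+"7");u,v=map(int,proj(c,[446,198,90]));u2,v2=map(int,proj(c,[471,-220,57]))
    for a,b in((u,v),(u2,v2)):w.append(cv2.resize(c["frame"][b-36:b+36,a-48:a+48],(400,300),interpolation=cv2.INTER_CUBIC))
cv2.imwrite("pics/m7.png",np.vstack([np.hstack(w[:2]),np.hstack(w[2:])])[:,:,::-1])
```

```text
16.5 [447.24122895 197.63142765 295.87906848] [ 0.18461862  0.08331795 -0.12333726]
```

View pics/m7.png

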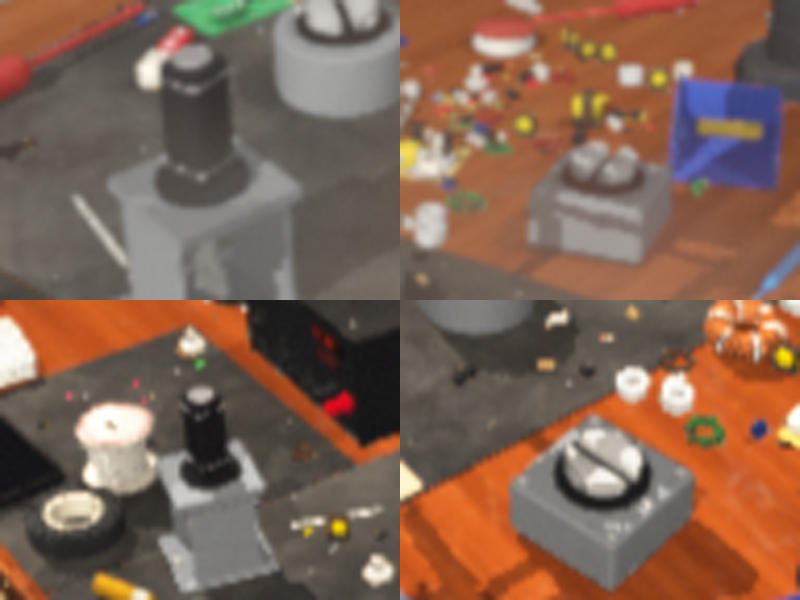

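The driver hangs upright in its stand, the square-box switch is turned a quarter, and the gripper is clear of everything. I'm handing the job in.

```bash
python3 -c "
from station import robot
print(robot.finish_job())"
```

```text
the job is handed in; nothing more can be done
None
```

I turned the square-box switch clockwise with the screwdriver to its stop (slot measured about 1.6 rad round), hung the driver back upright in its stand and let go, never went to the round box, and handed the job in at about 16.6 s; no verdict came back.

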